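# Let the glue press down by its ratchet crank

## Task

The glued laptop is waiting under the press. Take the crank's load off the pawl, lift the pawl by its knob and, keeping hold of it, let the crank turn back slowly, plate never dropping or running, until the plate just rests with its weight on the laptop. Do not force the pawl out of its tooth or press on the laptop, then let the pawl back down and let go; leave everything else where it is.

Things in the scene. Friction and masses are not known exactly. Their poses are not given: they have to be found in the camera images.
- knob: Black round crank knob with a yellow band, 30 mm diameter, 48 mm tall, upright on the end of the red crank arm; it carries the pawl. Origin at its centre, half-way up, 148 mm above the table while the pawl is down; the arm's top is 26 mm below the origin. It spins freely about its own upright axis, so the gripper need not turn as the crank goes round.
- pawl (a joint): Height of knob and pawl (a round-ended pin under the knob, through the arm into the toothed ring), in m: the knob slides straight up. 0 engaged, above 0.010 clear of all teeth, 0.022 upper stop. A spring returns it (3.5 N at the bottom, 6 N at the top). With the plate landed, it may come to rest on a tooth's slope or crest, at up to 0.010.
- crank_axis (a point): Point on the upright turning axis of the crank, level with the knob's centre, 148 mm above the table. The knob circles it at 75 mm radius.
- crank (a joint): Crank angle, rad (about 0 at first), growing counter-clockwise from above, which lowers the plate 33 mm per rad; clockwise winds it up. Without the pawl the plate's weight drives it counter-clockwise with 5 to 9 N at the knob. The drive is positive: after landing (at 0.7 to 1.4), 1 N more on the knob presses the laptop 2.3 N harder. More than 1.2 rad/s counter-clockwise counts as running away.
- ratchet: Fixed steel ring of 16 saw teeth (29 mm apart at the pawl, 8 mm high) on the blue gearbox, under the crank. Origin at its centre at the foot of the teeth. The tooth faces are undercut 45 degrees: the loaded pawl hooks under one and is harmed if forced (over 18 N). Moving the knob 3 to 9 mm clockwise unhooks it; beyond 10 mm it climbs the next tooth.
- carriage: Blue carriage on the aluminium column (332 mm tall, 165 mm from the crank axis), with the press plate (180 x 125 mm, black rubber face; 1.4 to 1.9 kg in all) over the laptop, 125 mm from the column. Origin on the column's axis, half-way up the 50 mm block. The rubber face is 56 to 74 mm below the origin: the levelling screw was left differently each time.
- laptop: Closed red laptop, 250 x 176 x 22 mm, 1.1 kg, lying on the press's black rubber bed, its top 52 mm above the table. Origin at the centre of its underside. It bears the plate's weight well but is harmed above 34 N. The plate's foam rubber face gives about 2 mm under the plate's weight.
- screw_dish: small steel screw dish, 52 mm wide, 22 mm high, standing on the press's base on the far side of the gearbox; bystander, origin at its underside
- screwdriver: black-handled screwdriver, 170 mm long, lying on the table; bystander
- jar: glass jar with a white cap, 60 mm wide, 65 mm high; bystander, origin at its underside
- dropper: amber dropper bottle, 28 mm wide, 85 mm high; bystander, origin at its underside
- tin: brass-coloured tin with a green label, 72 mm wide, 95 mm high; bystander, origin at its underside
- adapter: black power brick, 130 x 55 x 32 mm; bystander, origin at its underside
- board: turquoise circuit board, 120 x 75 x 10 mm; bystander, origin at its underside
- drive: bare metal drive, 100 x 70 x 9 mm; bystander, origin at its underside

How it is judged (in metres and radians):
On the way, in this order (a step that is already met when the one before it is completed fails the run):
1. the pawl is lifted clear of the teeth while the plate is still up (value of joint pawl above 0.01 m and contact force between carriage and laptop below 0.5 N), for 0.2 s.
2. the plate has come down on the laptop with some of its weight, pawl still held up (contact force between carriage and laptop above 5 N and value of joint pawl above 0.01 m), for 0.1 s.
At the end, for the whole second after the job is handed in: The plate rests on the laptop with at least 4 N (never over 34 N) and is still, the pawl has been let down (below 12.5 mm), the laptop lies within 10 mm of where it was, and the robot has let go (contact force between carriage and laptop above 4 N and value of joint pawl below 0.0125 m and velocity of joint crank between -0.05 and 0.05 rad/s and distance of laptop from where it was at the start of the episode below 0.01 m); the robot touches nothing.
It fails at once if the crank runs back faster than 1.2 rad/s (plate faster than 40 mm/s) (velocity of joint crank above 1.2 rad/s).
It fails at once if the pawl is forced against its tooth with more than 18 N while the plate hangs (contact force between knob and ratchet above 18 N and contact force between carriage and laptop below 0.5 N).
It fails at once if the laptop is pressed with more than 34 N (contact force between carriage and laptop above 34 N).
It fails at once if the laptop is shoved more than 10 mm (distance of laptop from where it was at the start of the episode above 0.01 m).
It fails at once if a bystander is shoved more than 30 mm (distance of any of screw_dish, screwdriver, jar, dropper, tin, adapter, board, drive from where it was at the start of the episode above 0.03 m).
It also fails if it takes over 58 s, if anything falls off the work surface, if the arm or the gripper's body presses on something with over 40 N, if the wrist force passes 120 N, or if a joint passes its speed limit or range.

## Robot

A 6-joint arm with a two-finger parallel gripper is mounted at the origin on the work surface. World frame = base frame: x ahead of the robot, y to its left, z up, the work surface at z = 0. Lengths are in mm, angles in rad, forces in N, time in s.
With the tool pointing down it reaches from about 325 to 1000 mm from the base axis. Payload 5.1 kg.
Tool frame: the origin (TCP) lies between the finger pads; the fingertips stand 11 mm ahead of it and the grasp point (between the pads) lies 8 mm behind it; z points along the fingers, y is the direction in which the jaws open and shut (so a half turn about z gives the same grasp; the last joint's range is limited). The gripper opens to 85 mm and grips with 20 to 120 N. Pads are 22 mm wide; open, the fingers measure 114 mm over their backs; the gripper's body (76 mm by 85 mm) begins 54 mm behind the grasp point. The pads swing forward as they close: fully open they stand 13 mm farther back than shut.
Start: joints at [-1.318, 0.124, 1.65, -0, 1.367, -0.083], TCP at [214.158, -613.695, 242.322] pointing down, gripper open.
Joint ranges: [-2.61, 2.61], [-1.02, 2.33], [0.03, 2.71], [-1.35, 4.49], [0.32, 2.68], [-2.91, 2.91]. Speed limits (rad/s): [2.57, 2.57, 3.14, 3.14, 3.14, 3.14].

## Interface

Orientations are given as a unit quaternion [x, y, z, w].
In Python, from workcell import monitor, capture, camera_info, order gives the robot as it stands.
- The arm moves only by the tool play_rows, never from a script. Its argument "increments" is one flat list of numbers, 5 for each row, row after row: the shift along the tool's x, y, z in m, then the turn about the tool's z in rad, then the finger opening in m, from 0 to 0.0854. A call has exactly 5 rows; each row shifts and turns the pose as measured when the row begins, along the tool's axes as they then stand; what a row does not reach is not made up. A row lasts 1/12 s, in which the tool goes at most 41.7 mm and 7.16 degrees, less where a joint would pass 70% of its speed; a pose out of reach is approached as far as the arm can. A call is refused whole if a number of a shift passes 0.0417 or a number of a turn 0.125, either way. A call with a gripper value outside its range is refused whole. The fingers move at their own pace and stop on an object; "squeeze" is the grip in N (left out, the last holds). Time passes only in rows, so rows that do not move let the fingers close, or fill a call up. It gives the time, the measured TCP pose, the force and the opening at its end, in the units of the state.
- monitor.observe(): the state, without advancing time (a new reading comes with each control period).
- capture(name): name is "side" or "top"; returns the picture (400x640x3 uint8, blue, green, red); there is no depth.
- camera_info(name): a dict with "vfov" (degrees; the focal length in pixels is half the picture's height over the tangent of half this angle, whatever the lens; pixels are square), "cx", "cy" (the principal point, pixels), "distortion" ([k1, k2, p1, p2, k3] as OpenCV has them; the pictures are not rectified), "R" (3x3) and "t" (3): a world point X has camera coordinates R X + t. Camera axes: x right, y down, z forward; pixel columns grow to the right and rows downward; lengths in mm; the calibration is good to about 2 mm. A picture is of the moment at which its call begins. camera_info takes no time and is no camera call.
- order.sign_off(): hands the job in, once; it reports no verdict.
The state is a dict: "time": time; "joints": joint angles; "qvel": joint speeds; "effort": joint torques, N m; "tcp_pos": TCP position; "tcp_rot": TCP orientation; "ft_force": force on the tool from outside, world axes, zero at the start; "ft_torque": the same for the moment, N m; "opening": opening from 0.0 (shut) to 1.0 (fully open).
Only numpy, scipy, OpenCV 4.12 (cv2) and the standard library are available. Lean on these libraries where they do the work, as an engineer would, in place of code of your own. Each camera call takes 0.05 s, during which the arm holds its last target. There are 200 camera calls.

## Working session

There is one attempt and no reset: what is moved stays moved. The work goes in short steps, Python scripts to look and compute and a tool call to move; the robot and the scene stay as the last step left them, time stands still between calls to the robot, and variables do not carry over. Pictures are saved under pics/ and viewed, about 8 in all and at most 12, crops included, and the job is handed in when it is done.

Besides the shell and the picture viewer there is one more tool, called after "Emit:" in YAML: its name, and indented under it one key for each argument. play_rows: Moves the arm, as the interface text tells. Its arguments: {"type":"object","properties":{"increments":{"type":"array","items":{"type":"number"}},"squeeze":{"type":"number"}},"required":["increments"]}

```bash
mkdir -p pics; python3 - <<'E'
from workcell import monitor, capture, camera_info
import cv2
print(monitor.observe())
for n in("side","top"):
    cv2.imwrite(f"pics/{n}0.png",capture(n)); print(n,camera_info(n))
E
```

```text
{'time': 0.0, 'joints': array([-1.31758549e+00,  1.24481374e-01,  1.65167436e+00, -1.64463880e-05,
        1.36752961e+00, -8.26029723e-02]), 'qvel': array([-0.00029879, -0.00052883,  0.00029356, -0.00029144, -0.00128817,
        0.00084717]), 'effort': array([-4.45764017e-04, -4.23615754e+01, -3.65450442e+01,  5.16532481e-06,
        6.95995390e-03,  2.34829670e-06]), 'tcp_pos': array([ 214.01613394, -613.1244519 ,  241.06815962]), 'tcp_rot': array([ 9.85935904e-01,  1.67120610e-01, -9.71717574e-05, -1.04185132e-03]), 'ft_force': array([-0.17980262,  0.014686  ,  0.40832393]), 'ft_torque': array([-0.02226592, -0.06283532,  0.02391278]), 'opening': 0.9989686076369044}
side {'vfov': 43.488583928284555, 'cx': 314.8071512935518, 'cy': 199.9125308414314, 'distortion': array([-0.06726026,  0.        ,  0.        ,  0.        ,  0.        ]), 'R': array([[ 0.712369  , -0.70172746, -0.01043954],
       [-0.43884174, -0.43378972, -0.78692083],
       [ 0.54767539,  0.56515931, -0.61696565]]), 't': array([-369.25309643,  337.95461637, 1538.78524872])}
top {'vfov': 51.760362220862724, 'cx': 322.97093425674416, 'cy': 200.99055036366278, 'distortion': array([0.00901425, 0.        , 0.        , 0.        , 0.        ]), 'R': array([[-0.01721764, -0.99976578,  0.0131124 ],
       [-0.99723382,  0.01622269, -0.07253641],
       [ 0.0723067 , -0.01432503, -0.99727957]]), 't': array([   9.27493479,  523.90604931, 1239.70199257])}
```

View pics/side0.png

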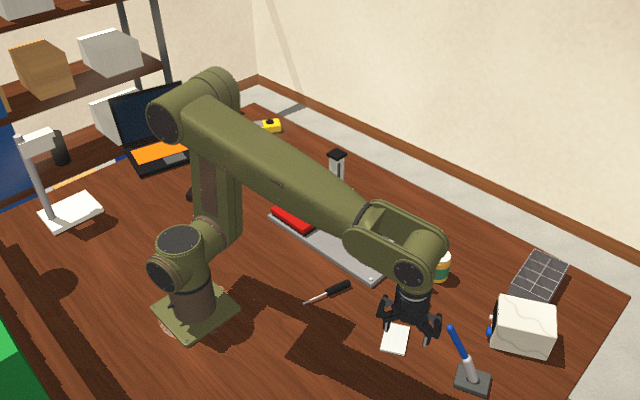

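View pics/top0.png

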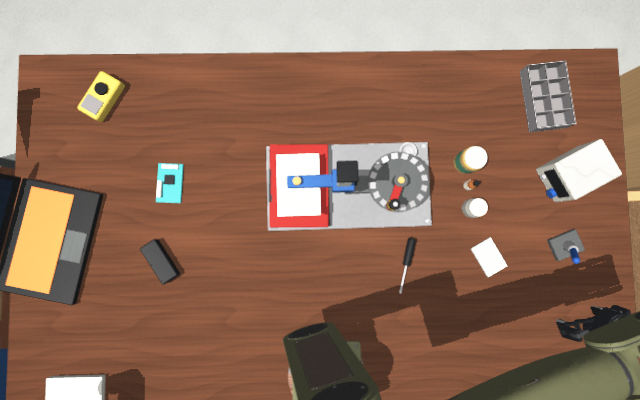

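Top view: laptop with plate at (300,183), column (347,172), ratchet ring centred near (400,181), knob near (396,204). The arm hides the press in the side view. I'll zoom in and measure.

```bash
cat > h.py <<'E'
import numpy as np, cv2
from workcell import monitor, capture, camera_info
def ray(n,uv):
    c=camera_info(n); f=200/np.tan(np.radians(c["vfov"]/2))
    K=np.array([[f,0,c["cx"]],[0,f,c["cy"]],[0,0,1]])
    p=cv2.undistortPoints(np.array([[uv]],float),K,c["distortion"])[0,0]
    R=c["R"]; return -R.T@c["t"], R.T@np.array([p[0],p[1],1])
def onz(n,uv,z):
    o,d=ray(n,uv); return o+d*(z-o[2])/d[2]
def proj(n,X):
    c=camera_info(n); f=200/np.tan(np.radians(c["vfov"]/2))
    K=np.array([[f,0,c["cx"]],[0,f,c["cy"]],[0,0,1]])
    return cv2.projectPoints(np.array([X],float),cv2.Rodrigues(c["R"])[0],c["t"],K,c["distortion"])[0].ravel()
def st():
    s=monitor.observe(); print(round(s["time"],2),s["tcp_pos"].round(1),s["tcp_rot"].round(4),s["ft_force"].round(2),s["ft_torque"].round(2),round(s["opening"],3)); return s
E
python3 - <<'E'
from h import *
im=cv2.imread("pics/top0.png")
cv2.imwrite("pics/c0.png",cv2.resize(im[135:240,330:440],None,fx=5.5,fy=5.5,interpolation=cv2.INTER_CUBIC))
for p in[(396,204)]: print(p,onz("top",p,172).round(1))
print(onz("top",(401,181),122),onz("top",(347,172),332),onz("top",(401,181),148))
hsv=cv2.cvtColor(im,cv2.COLOR_BGR2HSV)
sub=(hsv[...,2]<60)&(np.indices(hsv.shape[:2])[0]>190)&(np.indices(hsv.shape[:2])[0]<215)&(np.indices(hsv.shape[:2])[1]>385)&(np.indices(hsv.shape[:2])[1]<408)
y,x=np.nonzero(sub);print(len(x),x.mean(),y.mean(),x.min(),x.max(),y.min(),y.max())
E
```

```text
(396, 204) [ 501.6 -193.2  172. ]
[ 569.4250659  -218.91070429  122.        ] [567.38537386 -51.54390602 332.        ] [ 566.34608772 -213.55272335  148.        ]
25 394.36 203.32 389 399 200 208
```

View pics/c0.png

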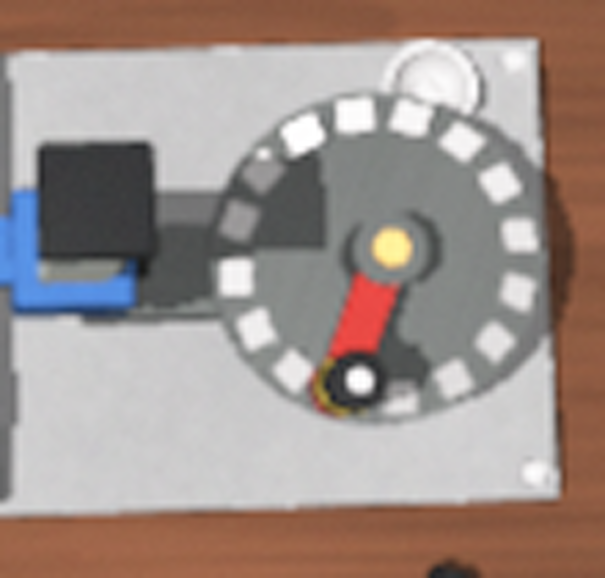

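Crop: knob top at crop (358,380), i.e. picture (395,204). Hub at (392,248), i.e. (401,180). Column cap at (347.5,171.4). This gives knob ≈ (501,-191) and axis ≈ (570,-218), 74 mm apart, which fits the stated 75 mm. I'll move above the knob first, then turn the jaws to the radial direction.

Emit:
play_rows:
  increments: [0.0315,-0.0234,0,0,0.0854,0.0315,-0.0234,0,0,0.0854,0.0315,-0.0234,0,0,0.0854,0.0315,-0.0234,0,0,0.0854,0.0315,-0.0234,0,0,0.0854]
  squeeze: 60

```text
time: 0.52
tcp_pos: [322.7, -449.8, 236.7]
tcp_rot: [0.987, 0.161, -0.001, -0.003]
ft_force: [0.3, 0.3, 0.1]
opening: 1.0
```

Emit:
play_rows:
  increments: [0.0315,-0.0234,0,0,0.0854,0.0315,-0.0234,0,0,0.0854,0.0315,-0.0234,0,0,0.0854,0.0315,-0.0234,0,0,0.0854,0.0315,-0.0234,0,0,0.0854]

```text
time: 0.93
tcp_pos: [437.3, -279.2, 234.7]
tcp_rot: [0.987, 0.16, -0.002, -0.005]
ft_force: [1.2, -0.3, 0.3]
opening: 1.003
```

Emit:
play_rows:
  increments: [0,0,0,-0.12,0.0854,0,0,0,-0.12,0.0854,0,0,0,-0.12,0.0854,0,0,0,-0.12,0.0854,0,0,0,-0.12,0.0854]

```text
time: 1.35
tcp_pos: [441.0, -268.7, 232.1]
tcp_rot: [0.89, 0.456, -0.0, -0.008]
ft_force: [0.1, 0.2, 0.3]
opening: 1.001
```

```bash
cat >> h.py <<'E'
from scipy.spatial.transform import Rotation as Ro
def to(T):
    s=st(); R=Ro.from_quat(s["tcp_rot"]); print("tool delta",(R.inv().apply(np.array(T)-s["tcp_pos"])).round(1),"jaw angle",np.degrees(np.arctan2(*R.apply([0,1,0])[[1,0]])).round(1))
E
python3 - <<'E'
from h import *
print(onz("top",(395.1,204.1),172).round(1),onz("top",(401.3,180.1),130).round(1))
k=onz("top",(395.1,204.1),172); to([k[0],k[1],200])
E
```

```text
[ 501.4 -190.8  172. ] [ 571.  -218.2  130. ]
1.35 [ 441.  -268.7  232.1] [ 8.898e-01  4.563e-01 -5.000e-04 -7.500e-03] [0.1  0.22 0.29] [-0.01  0.01 -0.  ] 1.001
tool delta [98.3  4.  32.7] jaw angle -35.7
```

Emit:
play_rows:
  increments: [0.033,0.0013,-0.001,0,0.0854,0.033,0.0013,-0.001,0,0.0854,0.033,0.0013,-0.001,0,0.0854,0,0,0,-0.12,0.0854,0,0,0,-0.12,0.0854]

```text
time: 1.77
tcp_pos: [502.5, -186.9, 232.9]
tcp_rot: [0.826, 0.563, -0.001, -0.009]
ft_force: [0.1, 0.4, 0.1]
opening: 1.003
```

```bash
python3 - <<'E'
from h import *
to([501.4,-190.8,200])
im=capture("side"); u=proj("side",[501,-191,148]); print(u, proj("side",[571,-218,148]))
x,y=int(u[0]),int(u[1])
a,b=max(y-70,0),max(x-100,0)
print(a,b)
cv2.imwrite("pics/s1.png",cv2.resize(im[a:a+140,b:b+200],None,fx=4,fy=4,interpolation=cv2.INTER_CUBIC))
E
```

```text
1.77 [ 502.5 -186.9  232.9] [ 8.261e-01  5.635e-01 -6.000e-04 -9.400e-03] [0.09 0.41 0.07] [-0.04  0.01 -0.03] 1.003
tool delta [-4.3  1.  32.8] jaw angle -21.4
[352.11078109 226.14754246] [372.62616287 219.94980319]
156 252
```

View pics/s1.png

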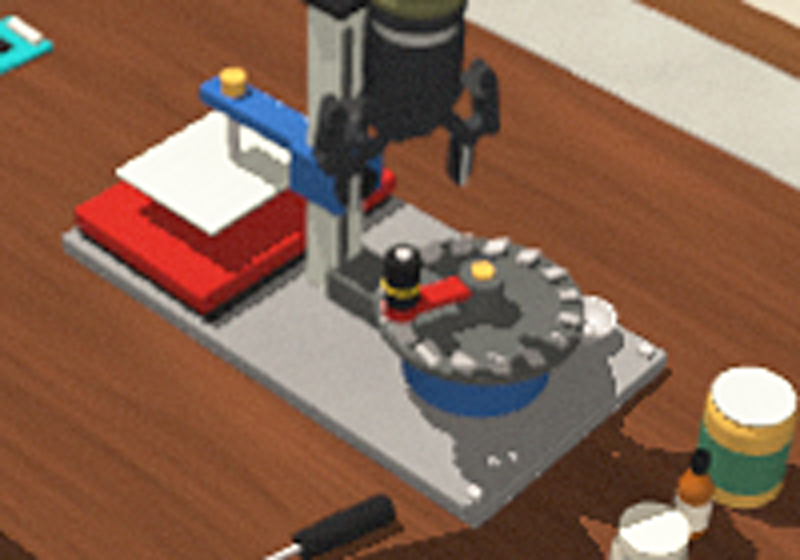

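Side crop: knob centre at crop (402,275), i.e. picture (352.5,224.8), within about 1 px of the projection. Jaws stand straddling it above. Descending.

Emit:
play_rows:
  increments: [-0.0022,0.0005,0.018,0,0.0854,-0.0022,0.0005,0.018,0,0.0854,0,0,0.018,0,0.0854,0,0,0.018,0,0.0854,0,0,0.012,0,0.0854]

```text
time: 2.23
tcp_pos: [502.5, -191.0, 148.9]
tcp_rot: [0.828, 0.56, 0.001, -0.006]
ft_force: [0.2, 0.0, 0.3]
opening: 1.0
```

```bash
python3 - <<'E'
from h import *
to([501.4,-190.8,145])
E
```

```text
2.23 [ 502.5 -191.   148.9] [ 0.8282  0.5605  0.0012 -0.0064] [0.18 0.01 0.26] [-0.02 -0.02  0.05] 1.0
tool delta [-0.2 -1.1  3.9] jaw angle -21.8
```

Emit:
play_rows:
  increments: [0,-0.001,0.004,0,0.04,0,0,0,0,0.04,0,0,0,0,0.02,0,0,0,0,0.02,0,0,0,0,0.02]

```text
time: 2.65
tcp_pos: [502.5, -191.7, 142.5]
tcp_rot: [0.83, 0.558, 0.003, -0.004]
ft_force: [10.8, -4.5, -11.0]
opening: 0.334
```

```bash
python3 - <<'E'
from h import *
to([501.4,-190.8,145])
E
```

```text
2.65 [ 502.5 -191.7  142.5] [ 0.8299  0.5579  0.0026 -0.0045] [ 10.79  -4.45 -11.05] [-0.7  -1.71 -0.06] 0.334
tool delta [ 0.5 -1.4 -2.5] jaw angle -22.2
```

Emit:
play_rows:
  increments: [0,0.0005,0,0,0.02,0,0.0005,0,0,0.02,0,0,0,0,0.02,0,0,0,0,0.02,0,0,0,0,0.02]

```text
time: 3.07
tcp_pos: [502.8, -191.8, 142.4]
tcp_rot: [0.83, 0.558, 0.002, -0.005]
ft_force: [-0.6, -0.5, -4.2]
opening: 0.336
```

```bash
cat >> h.py <<'E'
A=np.array([571.,-218.2])
def k():
    s=monitor.observe(); p=s["tcp_pos"]; d=p[:2]-A; r=np.hypot(*d); th=np.arctan2(d[1],d[0])%(2*np.pi)
    u=d/r; t=np.array([-u[1],u[0]]); F=s["ft_force"]; R=Ro.from_quat(s["tcp_rot"]).as_matrix()
    print(f"t {s['time']:.2f} z {p[2]:.1f} r {r:.1f} th {th:.3f} | F rad {F[:2]@u:.1f} tanCCW {F[:2]@t:.1f} z {F[2]:.1f} open {s['opening']:.3f}")
    tt=R.T@np.array([*t,0]); uu=R.T@np.array([*u,0]); print("CCW tangent in tool",tt.round(3),"radial out",uu.round(3),"up",R.T[:,2].round(3),"tq",s["ft_torque"].round(2))
E
python3 - <<'E'
from h import *
k()
E
```

```text
t 3.07 z 142.4 r 73.1 th 2.772 | F rad 0.3 tanCCW 0.7 z -4.2 open 0.336
CCW tangent in tool [-1.     0.018 -0.01 ] radial out [-0.018 -1.     0.006] up [ 0.009 -0.006 -1.   ] tq [-0.03 -0.08  0.04]
```

Grip is square and unloaded (knob radius reads 73, so I move the axis estimate out 2 mm). Now clockwise (tool +x) to unhook.

Emit:
play_rows:
  increments: [0.0015,0,0,0,0.02,0.0015,0,0,0,0.02,0.0015,0,0,0,0.02,0.0015,0,0,0,0.02,0.0015,0,0,0,0.02]

```text
time: 3.48
tcp_pos: [503.3, -190.3, 142.5]
tcp_rot: [0.83, 0.558, -0.004, -0.001]
ft_force: [-2.5, -5.6, -3.4]
opening: 0.335
```

```bash
sed -i 's/^A=.*/A=np.array([572.8,-218.9])/' h.py; python3 - <<'E'
from h import *
k()
E
```

```text
t 3.48 z 142.5 r 75.2 th 2.752 | F rad 0.2 tanCCW 6.2 z -3.4 open 0.335
CCW tangent in tool [-1.    -0.003  0.006] radial out [ 0.003 -1.     0.007] up [-0.006 -0.007 -1.   ] tq [-0.88  0.47  0.03]
```

Emit:
play_rows:
  increments: [0.0022,0,0,0,0.02,0.0022,0,0,0,0.02,0.0022,0,0,0,0.02,0.0022,0,0,0,0.02,0.0015,0,0,0,0.02]

```text
time: 3.9
tcp_pos: [504.5, -187.5, 142.6]
tcp_rot: [0.83, 0.558, -0.011, 0.003]
ft_force: [-2.9, -6.5, -4.7]
opening: 0.335
```

```bash
python3 - <<'E'
from h import *
k()
E
```

```text
t 3.90 z 142.6 r 75.2 th 2.711 | F rad -0.1 tanCCW 7.1 z -4.7 open 0.335
CCW tangent in tool [-0.999 -0.043  0.023] radial out [ 0.043 -0.999  0.006] up [-0.023 -0.007 -1.   ] tq [-0.8   0.41  0.07]
```

Emit:
play_rows:
  increments: [0.0018,0,-0.001,0,0.02,0.0015,0,-0.002,0,0.02,0.0013,0,-0.0025,0,0.02,0.0012,0,-0.0025,0,0.02,0.0012,0,-0.0025,0,0.02]

```text
time: 4.32
tcp_pos: [504.8, -186.9, 152.1]
tcp_rot: [0.83, 0.557, -0.017, 0.007]
ft_force: [-2.4, -7.5, -6.0]
opening: 0.34
```

```bash
python3 - <<'E'
from h import *
k()
E
```

```text
t 4.32 z 152.1 r 75.2 th 2.702 | F rad -1.0 tanCCW 7.8 z -6.0 open 0.340
CCW tangent in tool [-0.998 -0.05   0.037] radial out [ 0.051 -0.999  0.006] up [-0.036 -0.008 -0.999] tq [-0.58  0.15  0.05]
```

Emit:
play_rows:
  increments: [0.0012,0,-0.0025,0,0.02,0.0012,0,-0.0025,0,0.02,0.0012,0,-0.0015,0,0.02,0.0012,0,-0.0005,0,0.02,0.0012,0,-0.0005,0,0.02]

```text
time: 4.73
tcp_pos: [504.8, -186.7, 158.2]
tcp_rot: [0.831, 0.556, -0.022, 0.01]
ft_force: [-1.2, -7.9, -6.3]
opening: 0.336
```

```bash
python3 - <<'E'
from h import *
k()
im=capture("side")
cv2.imwrite("pics/s2.png",cv2.resize(im[156:296,252:452],None,fx=4,fy=4,interpolation=cv2.INTER_CUBIC))
E
```

```text
t 4.73 z 158.2 r 75.2 th 2.699 | F rad -2.3 tanCCW 7.7 z -6.3 open 0.336
CCW tangent in tool [-0.998 -0.05   0.048] radial out [ 0.05  -0.999  0.005] up [-0.047 -0.008 -0.999] tq [-0.51  0.06  0.05]
```

View pics/s2.png

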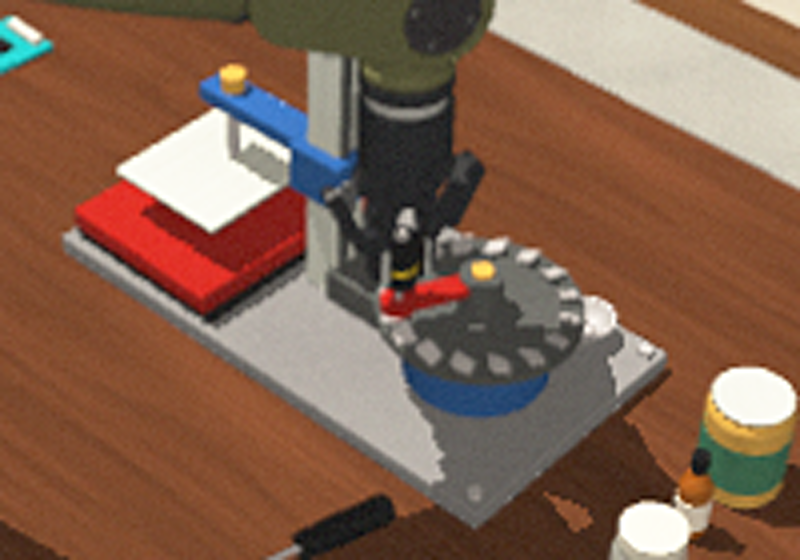

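Knob lifted with its yellow band (band now at crop (403,272), was 290; about 14–15 mm up). Plate still high. Now slowly counter-clockwise.

Emit:
play_rows:
  increments: [-0.0015,0.0002,-0.0004,0,0.02,-0.0018,0.0003,-0.0004,0,0.02,-0.002,0.0004,-0.0004,0,0.02,-0.002,0.0006,-0.0004,0,0.02,-0.002,0.0007,-0.0004,0,0.02]

```text
time: 5.2
tcp_pos: [500.2, -199.3, 157.5]
tcp_rot: [0.832, 0.554, -0.026, 0.01]
ft_force: [-1.3, -5.6, -6.4]
opening: 0.339
```

```bash
python3 - <<'E'
from h import *
k()
E
```

```text
t 5.20 z 157.5 r 75.2 th 2.878 | F rad -0.2 tanCCW 5.7 z -6.4 open 0.339
CCW tangent in tool [-0.99   0.131  0.051] radial out [-0.13  -0.991  0.019] up [-0.053 -0.012 -0.999] tq [-0.15 -0.05  0.  ]
```

Emit:
play_rows:
  increments: [-0.0022,0.0006,-0.0005,0,0.02,-0.0022,0.0007,-0.0005,0,0.02,-0.0022,0.0009,-0.0005,0,0.02,-0.0022,0.001,-0.0005,0,0.02,-0.0022,0.0012,-0.0005,0,0.02]

```text
time: 5.62
tcp_pos: [497.7, -215.0, 157.7]
tcp_rot: [0.833, 0.553, -0.028, 0.01]
ft_force: [-2.4, -5.9, -5.1]
opening: 0.336
```

```bash
python3 - <<'E'
from h import *
k()
E
```

```text
t 5.62 z 157.7 r 75.2 th 3.090 | F rad 2.0 tanCCW 6.0 z -5.1 open 0.336
CCW tangent in tool [-0.939  0.34   0.05 ] radial out [-0.339 -0.94   0.033] up [-0.058 -0.014 -0.998] tq [-0.16 -0.13 -0.01]
```

Emit:
play_rows:
  increments: [-0.0022,0.0009,-0.0004,0,0.02,-0.0022,0.001,-0.0004,0,0.02,-0.0021,0.0011,-0.0004,0,0.02,-0.0021,0.0012,-0.0004,0,0.02,-0.002,0.0013,-0.0004,0,0.02]

```text
time: 6.03
tcp_pos: [498.7, -231.4, 158.7]
tcp_rot: [0.834, 0.551, -0.028, 0.013]
ft_force: [-0.2, -7.2, -6.6]
opening: 0.337
```

```bash
python3 - <<'E'
from h import *
k()
E
```

```text
t 6.03 z 158.7 r 75.2 th 3.309 | F rad 1.4 tanCCW 7.1 z -6.6 open 0.337
CCW tangent in tool [-0.84   0.54   0.047] radial out [-0.539 -0.841  0.04 ] up [-0.062 -0.008 -0.998] tq [-0.14 -0.37  0.06]
```

Free rotation so far. Now creep, using command steps small enough that even a stall stays well under the laptop limit.

Emit:
play_rows:
  increments: [-0.0006,0.0004,-0.0004,0,0.02,-0.0006,0.0004,-0.0004,0,0.02,-0.0006,0.0004,-0.0004,0,0.02,-0.0006,0.0004,-0.0004,0,0.02,-0.0005,0.0004,-0.0004,0,0.02]

```text
time: 6.45
tcp_pos: [500.7, -240.0, 160.1]
tcp_rot: [0.835, 0.549, -0.027, 0.018]
ft_force: [0.6, -5.3, -6.4]
opening: 0.338
```

```bash
python3 - <<'E'
from h import *
k()
E
```

```text
t 6.45 z 160.1 r 75.1 th 3.427 | F rad 1.0 tanCCW 5.2 z -6.4 open 0.338
CCW tangent in tool [-0.767  0.639  0.051] radial out [-0.638 -0.769  0.041] up [-0.066  0.001 -0.998] tq [-0.41 -0.3  -0.  ]
```

Emit:
play_rows:
  increments: [-0.0006,0.0005,-0.0001,0,0.02,-0.0006,0.0005,-0.0001,0,0.02,-0.0006,0.0005,-0.0001,0,0.02,-0.0006,0.0005,-0.0001,0,0.02,-0.0005,0.0005,-0.0001,0,0.02]

```text
time: 6.87
tcp_pos: [503.9, -248.7, 160.5]
tcp_rot: [0.836, 0.547, -0.026, 0.024]
ft_force: [1.5, -6.5, -6.0]
opening: 0.336
```

```bash
python3 - <<'E'
from h import *
k()
im=capture("side")
cv2.imwrite("pics/s3.png",cv2.resize(im[156:296,252:452],None,fx=4,fy=4,interpolation=cv2.INTER_CUBIC))
E
```

```text
t 6.87 z 160.5 r 75.1 th 3.550 | F rad 1.2 tanCCW 6.6 z -6.0 open 0.336
CCW tangent in tool [-0.68   0.731  0.056] radial out [-0.73  -0.682  0.044] up [-0.07   0.011 -0.997] tq [-0.22 -0.23 -0.  ]
```

View pics/s3.png

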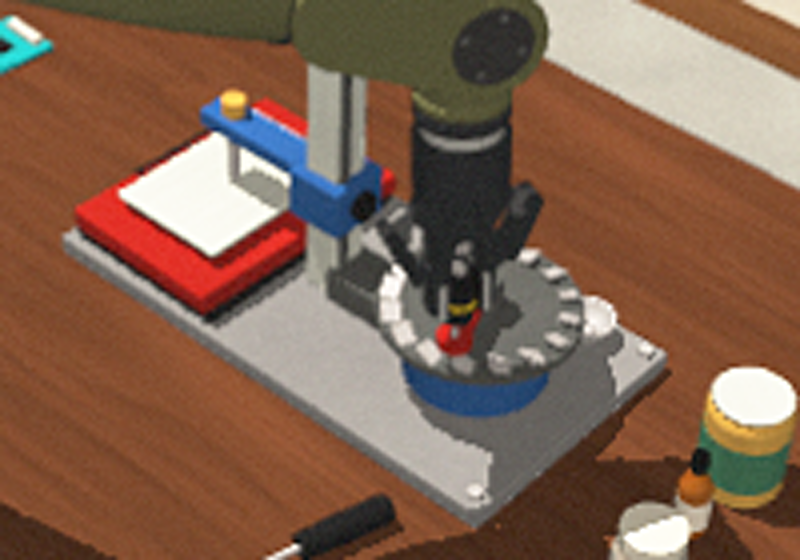

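Plate has come down about 27 mm (near corner at crop (213,255), was 233), still a little above the laptop. Pawl still well up. Creep on.

Emit:
play_rows:
  increments: [-0.0005,0.0006,0,0,0.02,-0.0005,0.0006,0,0,0.02,-0.0005,0.0006,0,0,0.02,-0.0005,0.0006,0,0,0.02,-0.0004,0.0006,0,0,0.02]

```text
time: 7.33
tcp_pos: [507.8, -256.6, 160.1]
tcp_rot: [0.837, 0.546, -0.025, 0.029]
ft_force: [2.2, -6.5, -6.7]
opening: 0.334
```

```bash
python3 - <<'E'
from h import *
k()
E
```

```text
t 7.33 z 160.1 r 75.1 th 3.667 | F rad 1.3 tanCCW 6.7 z -6.7 open 0.334
CCW tangent in tool [-0.587  0.808  0.06 ] radial out [-0.806 -0.589  0.046] up [-0.073  0.021 -0.997] tq [-0.06 -0.16  0.07]
```

Emit:
play_rows:
  increments: [-0.0004,0.0006,-0.0001,0,0.02,-0.0004,0.0006,-0.0001,0,0.02,-0.0004,0.0006,-0.0001,0,0.02,-0.0003,0.0006,-0.0001,0,0.02,-0.0003,0.0006,-0.0001,0,0.02]

```text
time: 7.75
tcp_pos: [510.2, -260.4, 158.8]
tcp_rot: [0.838, 0.544, -0.024, 0.028]
ft_force: [0.2, -2.4, -6.7]
opening: 0.331
```

```bash
python3 - <<'E'
from h import *
k()
E
```

```text
t 7.75 z 158.8 r 75.1 th 3.728 | F rad 1.2 tanCCW 2.1 z -6.7 open 0.331
CCW tangent in tool [-0.534  0.844  0.056] radial out [-0.843 -0.536  0.048] up [-0.07   0.021 -0.997] tq [ 0.44  0.12 -0.  ]
```

Tangential load dropped from 6.7 to 2.1 N, so the plate is landing. A little more until the load is near zero.

Emit:
play_rows:
  increments: [-0.0001,0.0001,-0.0002,0,0.02,-0.0001,0.0001,-0.0002,0,0.02,-0.0001,0.0001,-0.0002,0,0.02,0,0,-0.0003,0,0.02,0,0,-0.0003,0,0.02]

```text
time: 8.17
tcp_pos: [510.2, -260.3, 159.1]
tcp_rot: [0.838, 0.544, -0.024, 0.027]
ft_force: [-0.1, -3.1, -5.8]
opening: 0.339
```

```bash
python3 - <<'E'
from h import *
k()
im=capture("side")
cv2.imwrite("pics/s4.png",cv2.resize(im[156:296,252:452],None,fx=4,fy=4,interpolation=cv2.INTER_CUBIC))
E
```

```text
t 8.17 z 159.1 r 75.1 th 3.726 | F rad 1.8 tanCCW 2.5 z -5.8 open 0.339
CCW tangent in tool [-0.535  0.843  0.054] radial out [-0.842 -0.538  0.048] up [-0.069  0.02  -0.997] tq [ 0.26 -0.01  0.03]
```

View pics/s4.png

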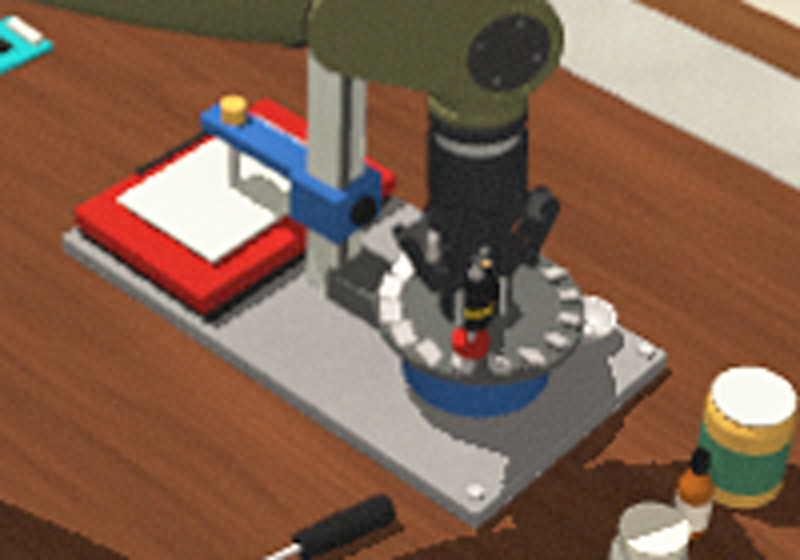

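Plate on the laptop in the picture (near corner crop (215,263), no gap), but the crank still pulls about 2 N. Ease it a bit farther.

Emit:
play_rows:
  increments: [-0.0002,0.0004,-0.0002,0,0.02,-0.0002,0.0004,-0.0002,0,0.02,-0.0002,0.0004,-0.0002,0,0.02,-0.0001,0.0002,-0.0002,0,0.02,0,0,-0.0002,0,0.02]

```text
time: 8.63
tcp_pos: [510.5, -260.8, 159.7]
tcp_rot: [0.838, 0.544, -0.024, 0.026]
ft_force: [0.0, -2.7, -6.6]
opening: 0.338
```

```bash
python3 - <<'E'
from h import *
k()
E
```

```text
t 8.63 z 159.7 r 75.1 th 3.733 | F rad 1.5 tanCCW 2.2 z -6.6 open 0.338
CCW tangent in tool [-0.529  0.847  0.051] radial out [-0.846 -0.532  0.049] up [-0.069  0.017 -0.997] tq [0.35 0.04 0.03]
```

Emit:
play_rows:
  increments: [-0.0004,0.0006,-0.0001,0,0.02,-0.0004,0.0006,-0.0001,0,0.02,-0.0004,0.0006,-0.0001,0,0.02,-0.0002,0.0003,-0.0001,0,0.02,0,0,-0.0001,0,0.02]

```text
time: 9.05
tcp_pos: [511.1, -261.7, 159.5]
tcp_rot: [0.838, 0.544, -0.024, 0.024]
ft_force: [-0.9, -1.3, -6.0]
opening: 0.334
```

```bash
python3 - <<'E'
from h import *
k()
E
```

```text
t 9.05 z 159.5 r 75.1 th 3.749 | F rad 1.5 tanCCW 0.5 z -6.0 open 0.334
CCW tangent in tool [-0.516  0.855  0.046] radial out [-0.854 -0.518  0.05 ] up [-0.067  0.014 -0.998] tq [0.49 0.09 0.02]
```

Load on the crank is now about 0, so the plate's weight is on the laptop. Lower the knob gently to about where teeth could touch.

Emit:
play_rows:
  increments: [0,0,0.002,0,0.02,0,0,0.002,0,0.02,0,0,0.002,0,0.02,0,0,0.0008,0,0.02,0,0,0.0004,0,0.02]

```text
time: 9.47
tcp_pos: [511.2, -261.9, 151.9]
tcp_rot: [0.838, 0.544, -0.024, 0.024]
ft_force: [-0.5, -1.1, -6.1]
opening: 0.337
```

```bash
python3 - <<'E'
from h import *
k()
E
```

```text
t 9.47 z 151.9 r 75.1 th 3.751 | F rad 1.0 tanCCW 0.6 z -6.1 open 0.337
CCW tangent in tool [-0.515  0.856  0.046] radial out [-0.855 -0.517  0.05 ] up [-0.066  0.014 -0.998] tq [ 0.61  0.21 -0.07]
```

Emit:
play_rows:
  increments: [0,0,0.0008,0,0.02,0,0,0.0008,0,0.02,0,0,0.0008,0,0.02,0,0,0.0006,0,0.02,0,0,0.0006,0,0.02]

```text
time: 9.88
tcp_pos: [511.3, -262.0, 148.4]
tcp_rot: [0.838, 0.544, -0.024, 0.024]
ft_force: [-0.7, -0.1, -5.0]
opening: 0.337
```

```bash
python3 - <<'E'
from h import *
k()
E
```

```text
t 9.88 z 148.4 r 75.1 th 3.753 | F rad 0.6 tanCCW -0.3 z -5.0 open 0.337
CCW tangent in tool [-0.513  0.857  0.046] radial out [-0.856 -0.515  0.049] up [-0.066  0.014 -0.998] tq [ 0.65  0.19 -0.02]
```

Emit:
play_rows:
  increments: [0,0,0.0006,0,0.02,0,0,0.0006,0,0.02,0,0,0.0006,0,0.02,0,0,0.0006,0,0.02,0,0,0.0006,0,0.02]

```text
time: 10.3
tcp_pos: [511.4, -262.2, 145.5]
tcp_rot: [0.838, 0.544, -0.024, 0.024]
ft_force: [-0.0, -0.0, -3.5]
opening: 0.335
```

```bash
python3 - <<'E'
from h import *
k()
E
```

```text
t 10.30 z 145.5 r 75.1 th 3.755 | F rad 0.0 tanCCW 0.0 z -3.5 open 0.335
CCW tangent in tool [-0.511  0.858  0.046] radial out [-0.857 -0.513  0.049] up [-0.066  0.014 -0.998] tq [ 0.69  0.2  -0.04]
```

Emit:
play_rows:
  increments: [0,0,0,0,0.036,0,0,0,0,0.045,0,0,0,0,0.06,0,0,0,0,0.075,0,0,0,0,0.08]

```text
time: 10.72
tcp_pos: [515.9, -265.4, 151.9]
tcp_rot: [0.838, 0.545, -0.021, 0.031]
ft_force: [-0.3, 0.2, -0.4]
opening: 0.922
```

```bash
python3 - <<'E'
from h import *
k()
E
```

```text
t 10.72 z 151.9 r 73.5 th 3.827 | F rad 0.1 tanCCW -0.4 z -0.4 open 0.922
CCW tangent in tool [-0.448  0.892  0.058] radial out [-0.891 -0.451  0.049] up [-0.07   0.029 -0.997] tq [0.05 0.07 0.01]
```

Emit:
play_rows:
  increments: [-0.0006,0.0003,-0.01,0,0.08,-0.0012,0.0005,-0.018,0,0.08,-0.0014,0.0006,-0.02,0,0.08,-0.0014,0.0006,-0.02,0,0.08,-0.0014,0.0006,-0.02,0,0.08]

```text
time: 11.13
tcp_pos: [514.4, -264.4, 241.7]
tcp_rot: [0.838, 0.545, -0.023, 0.029]
ft_force: [0.3, -0.6, -0.2]
opening: 0.933
```

Emit:
play_rows:
  increments: [-0.01,0,-0.015,0,0.08,-0.01,0,-0.01,0,0.08,0,0,0,0,0.08,0,0,0,0,0.08,0,0,0,0,0.08]

```text
time: 11.55
tcp_pos: [508.7, -283.2, 279.9]
tcp_rot: [0.838, 0.545, -0.02, 0.036]
ft_force: [-0.1, 0.1, -0.2]
opening: 0.94
```

```bash
python3 - <<'E'
from h import *
k()
im=capture("side")
cv2.imwrite("pics/s5.png",cv2.resize(im[156:296,252:452],None,fx=4,fy=4,interpolation=cv2.INTER_CUBIC))
E
```

```text
t 11.55 z 279.9 r 90.8 th 3.928 | F rad -0.0 tanCCW -0.2 z -0.2 open 0.940
CCW tangent in tool [-0.356  0.932  0.061] radial out [-0.932 -0.359  0.054] up [-0.072  0.038 -0.997] tq [ 0.05  0.03 -0.07]
```

View pics/s5.png

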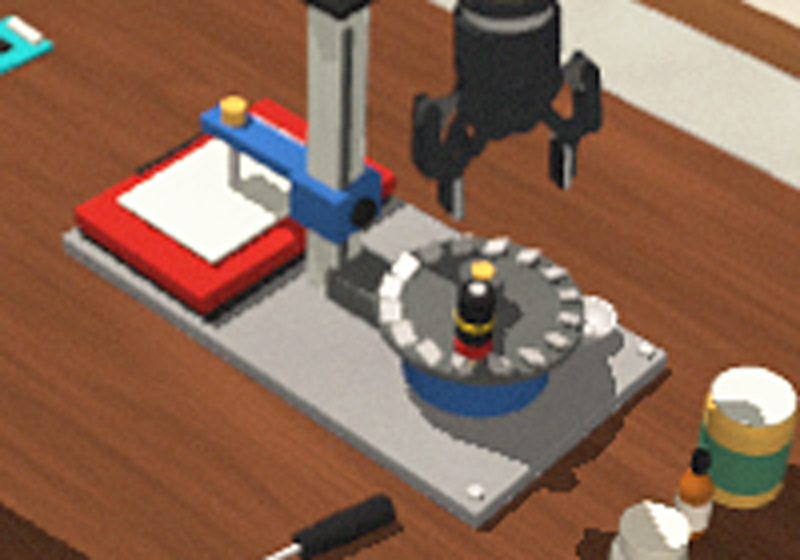

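The knob is free, the gripper clear and the plate flat on the laptop (near corner crop (215,263)). The band sits a little above the arm, so I'll check the knob's height from both views.

```bash
python3 - <<'E'
from h import *
for n in ("side0",):pass
im=capture("side"); 
def band(im,x0,x1,y0,y1):
    h=cv2.cvtColor(im,cv2.COLOR_BGR2HSV)[y0:y1,x0:x1]; m=cv2.inRange(h,(22,150,80),(35,255,255)); y,x=np.nonzero(m); w=h[...,2][y,x].astype(float); return len(x),(x.mean()+x0),(y.mean()+y0)
s1=cv2.resize(cv2.imread("pics/s1.png"),(200,140),interpolation=cv2.INTER_AREA)
b0=band(s1,92,108,60,80); b1=band(im[156:296,252:452],110,127,74,90); print(b0,b1)
p0=np.array(proj("side",[503,-191.5,138]))-[252,156]
p1=np.array(proj("side",[511.4,-262.2,138]))-[252,156]
pz=np.array(proj("side",[511.4,-262.2,148]))-[252,156]
print(p0,p1,"px per 10mm",p1[1]-pz[1])
print("pawl est mm",10*((b0[2]-p0[1])-(b1[2]-p1[1]))/(p1[1]-pz[1]))
E
```

```text
(20, np.float64(99.45), np.float64(72.45)) (19, np.float64(118.05263157894737), np.float64(81.42105263157895))
[100.52988169  72.26220392] [118.90852361  81.39949434] px per 10mm 2.3475668915481265
pawl est mm 0.7081280380074946
```

```bash
python3 - <<'E'
from h import *
from workcell import order
print(order.sign_off()); st()
E
```

```text
the job is handed in; nothing more can be done
None
the job is handed in; nothing more can be done
```

The plate is resting on the laptop with its weight, the pawl is down and the gripper has let go. I handed the job in at about 11.6 s; no verdict was reported.

- **Unhooking:** I gripped the knob with the jaws along the crank's radius and moved it about 5 mm clockwise. The arm then carried about 7 N of crank load.
- **Lifting and lowering:** I lifted the pawl about 16 mm and turned the crank back about 1.0 rad from where it first hung. The turning averaged about 0.5 rad/s at most, slowing to about 0.3 rad/s before landing.
- **Landing:** The crank load fell from 6.7 N to about 0.5 N as the plate landed. I then lowered the knob with the spring and opened the gripper.

**Last checks**
- The side picture shows the plate flat on the laptop and the laptop where it was.
- The gripper is clear, about 280 mm up, with almost no force on it.
- The height of the knob's yellow band puts the pawl at about 0.7 mm, give or take 2 mm. By eye in the picture it had looked higher, so these two disagree slightly.
- I had no direct reading of the force on the laptop. From the crank load it should be roughly the plate's own weight.
- I did not measure the bystanders. The ones in the last picture look unmoved; the board, drive and adapter were not checked.
- The tool tilted about 4 degrees during the loaded moves, with no effect I could see.

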